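# Find the tired spring in the pressing fixture and mark it

### The arm

A 6-joint arm with a two-finger parallel gripper is mounted at the origin on the work surface. World frame = base frame: x ahead of the robot, y to its left, z up, the work surface at z = 0. Lengths are in m, angles in rad, forces in N, time in s.
With the tool pointing down it reaches from about 0.25 to 0.8 m from the base axis. Payload 8.5 kg.
Tool frame: the origin (TCP) lies at the very end of the fingers, on their centre line; the grasp point (between the pads) lies 19 mm behind it; z points along the fingers, y is the line along which they close (so a half turn about z gives the same grasp; the last joint's range is limited). The gripper opens to 85 mm and grips with 20 to 120 N. Pads are 22 mm wide; open, the fingers measure 114 mm over their backs; the gripper's body (76 mm by 85 mm) begins 54 mm behind the grasp point. The pads swing forward as they close: fully open they stand 13 mm farther back than shut.
Start: joints at [0, 0.238, -0.013, 1.319, 0, 1.571], TCP at [0.525, -0, 0.231] pointing down, gripper open.
Joint ranges: [-2.66, 2.66], [-1.03, 1.9], [-1.14, 1.46], [-1.82, 2.27], [-1.45, 1.34], [-3.14, 3.14]. Speed limits (rad/s): [2.22, 2.22, 2.79, 3.14, 3.14, 3.14].

### API

Orientations are given as a rotation vector (axis times angle).
In Python, from rig import r gives the robot as it stands.
- The arm moves only by the shell command python3 -m handwheel 'ROWS' [FORCE]. ROWS is JSON, a list of rows, each an object of numbers: "ax", "ay", "az": the turn, a rotation vector about the world's x, y, z in degrees; "dx", "dy", "dz": the shift along the world's x, y, z in m; "hand": the closure, from 0 (fully open) to 1 (shut). A call has 1 to 8 rows; each row is the pose to reach, as a shift and turn from the pose commanded when the call began; what a row does not reach only later rows make up. A row lasts 1/10 s, in which the tool goes at most 50 mm and 8.59 degrees, less where a joint would pass 70% of its speed; a pose out of reach is approached as far as the arm can. A call with a gripper value outside its range is refused whole. The fingers move at their own pace and stop on an object; FORCE is the grip in N (left out, the last holds). Time passes only in rows, so rows that repeat a pose let the fingers close. It gives the time, the measured TCP pose, the force, the opening and the grip force at its end, in the units of the state.
- r.get_obs(): the state, without advancing time (a new reading comes with each control period).
- r.capture(name): name is "scene" or "side" or "wrist"; returns a dict with "frame" (384x512x3 uint8, red, green, blue), "K" (3x3 intrinsics, pixels), "R" (3x3) and "t" (3): a world point X has camera coordinates R X + t. Camera axes: x right, y down, z forward; pixel columns grow to the right and rows downward; lengths in m; the calibration is good to about 2 mm. A picture is of the moment at which its call begins. There is no depth.
- r.sign_off(): hands the job in; it is judged then, once.
Trained networks look in a picture, given as the dict that the camera call returned (one of the last four; its "shot" number tells which), for a name from the list of things; names that differ only in an ending like _2 or _b are one class to them, and where a whole thing is asked for, a point or a joint stands for the part that bears it (a point fixed in the world has none). Each returns a list of dicts, best first, with "score" (0 to 1); they miss things now and then, are a little off and sometimes report something else, mostly with a low value. They report only what shows in the picture. A call takes as long as a camera call.
- r.boxes_of(thing, picture): "centre" ([column, row] in pixels, amid what is visible of it).
The state is a dict: "t": time; "q": joint angles; "joint_velocities": joint speeds; "joint_efforts": joint torques, N m; "tcp_pos": TCP position; "ee_rot": TCP orientation; "contact_force": force on the tool from outside, world axes, zero at the start; "wrist_torque": the same for the moment, N m; "gripper_width": finger opening in m; "grip_force": force on a finger pad.
Only numpy, scipy, OpenCV 4.12 (cv2) and the standard library are available. Lean on these libraries where they do the work, as an engineer would, in place of code of your own. Each camera call takes 0.05 s, during which the arm holds its last target. There are 200 camera calls.

### The job

One of the three sprung pads on the metal fixture has gone soft. With the fingertips press each pad straight down about 6 mm and let it come back up, in order from the robot's left to its right, feeling how hard each pushes back; then push the tag that stands in line with the softest pad all the way down, and leave the other two tags up. Only press, never pull a tag up, and leave the things lying around the fixture where they are.

Things in the scene. Friction and masses are not known exactly. Their poses are not given: they have to be found in the camera images.
- fixture: Blue-painted metal plate fixed to the bench, 150 (its x) x 280 (its y) x 30 mm; origin at the centre of its underside, z up; yaw within 0.35 rad. Stations left (y +85 mm), middle (0), right (-85): each has a round pad at x -35 and its T-shaped tag at x +37. The pads ride on springs spring_a, spring_b (softest), spring_c (compressions pad_a..c); any may sit at any station, not reported: feel for it.
- pad_left (a point): Centre of the top face of the left pad when it is not pressed: fixture frame (-35, +85, 62) mm; this point is fixed to the plate and does not move with the pad. The pad is a black disc 48 mm across with a raised rubber face 38 mm across, on a steel coil spring; it moves straight down at most 14 mm and springs back. All three pads look alike. Pressed 6 mm, the softest pushes back with about 2 N, the other two with about 4.5 and 7.5 N; which is where varies.
- pad_middle (a point): Centre of the top face of the middle pad when it is not pressed: fixture frame (-35, 0, 62) mm; this point is fixed to the plate and does not move with the pad. The pad is a black disc 48 mm across with a raised rubber face 38 mm across, on a steel coil spring; it moves straight down at most 14 mm and springs back. All three pads look alike. Pressed 6 mm, the softest pushes back with about 2 N, the other two with about 4.5 and 7.5 N; which is where varies.
- pad_right (a point): Centre of the top face of the right pad when it is not pressed: fixture frame (-35, -85, 62) mm; this point is fixed to the plate and does not move with the pad. The pad is a black disc 48 mm across with a raised rubber face 38 mm across, on a steel coil spring; it moves straight down at most 14 mm and springs back. All three pads look alike. Pressed 6 mm, the softest pushes back with about 2 N, the other two with about 4.5 and 7.5 N; which is where varies.
- tag_left_top (a point): Centre of the top face of the left station's tag: a white plastic upright tab 30 mm wide and 6 mm thick with a flat cap 18 mm (x) by 36 mm (y), 58 mm above the bench when its joint reads 0. Moves with the tag.
- tag_left (a joint): How far the left tag is pushed down, m: starts at 0 to 0.003, 0.015 is fully down (stop). Needs about 4 N and stays where it is left. It could also be drawn up (negative), which is not wanted.
- tag_middle_top (a point): Centre of the top face of the middle station's tag: a white plastic upright tab 30 mm wide and 6 mm thick with a flat cap 18 mm (x) by 36 mm (y), 58 mm above the bench when its joint reads 0. Moves with the tag.
- tag_middle (a joint): How far the middle tag is pushed down, m: starts at 0 to 0.003, 0.015 is fully down (stop). Needs about 4 N and stays where it is left. It could also be drawn up (negative), which is not wanted.
- tag_right_top (a point): Centre of the top face of the right station's tag: a white plastic upright tab 30 mm wide and 6 mm thick with a flat cap 18 mm (x) by 36 mm (y), 58 mm above the bench when its joint reads 0. Moves with the tag.
- tag_right (a joint): How far the right tag is pushed down, m: starts at 0 to 0.003, 0.015 is fully down (stop). Needs about 4 N and stays where it is left. It could also be drawn up (negative), which is not wanted.
- tape_mid (a point): Loose roll of paper tape lying flat, 96 mm across, 25 mm high; point at its centre. Leave alone.
- driver_grip (a point): Loose screwdriver lying on the bench; point at the middle of its handle. Leave alone.
- case_mid (a point): Loose white plastic case 70 x 100 x 35 mm; point at its centre. Leave alone.

How it is judged:
By the outcome, as a careful person would: the job done as asked, in the order asked, and still so for the second after the job is handed in, with the robot touching nothing.
It also fails if it takes over 48 s, if anything falls off the work surface, if the arm or the gripper's body presses on something with over 40 N, if the wrist force passes 120 N, or if a joint passes its speed limit or range.

## Working session

There is one attempt and no reset: what is moved stays moved. The work goes in short steps, Python scripts to look and compute and a shell command to move; the robot and the scene stay as the last step left them, time stands still between calls to the robot, and variables do not carry over. Pictures are saved under pics/ and viewed, at most 10 in all, crops included, and the job is handed in when it is done.

```bash
mkdir -p pics
python3 - <<'E'
from rig import r
import cv2,numpy as np
ims=[]
for n in ["scene","side"]:
    c=r.capture(n); ims.append(c)
    cv2.imwrite(f"pics/{n}0.png",c["frame"][:,:,::-1])
    for th in ["fixture","pad_left","tag_left_top","tape_mid","case_mid","driver_grip"]:
        print(n,th,[(np.round(b["centre"]).tolist(),round(b["score"],2)) for b in r.boxes_of(th,c)][:4])
    np.savez(f"pics/{n}0.npz",K=c["K"],R=c["R"],t=c["t"])
o=r.get_obs();print({k:np.round(o[k],3).tolist() for k in o})
E
```

```text
scene fixture [([272.0, 180.0], 0.96)]
scene pad_left [([271.0, 180.0], 0.94)]
scene tag_left_top [([269.0, 178.0], 0.59), ([290.0, 190.0], 0.41)]
scene tape_mid [([348.0, 206.0], 0.81)]
scene case_mid [([266.0, 224.0], 0.92)]
scene driver_grip [([206.0, 153.0], 0.49), ([291.0, 184.0], 0.37)]
side fixture [([284.0, 228.0], 0.73)]
side pad_left [([285.0, 224.0], 0.91)]
side tag_left_top [([267.0, 225.0], 0.67)]
side tape_mid [([265.0, 280.0], 0.64), ([220.0, 221.0], 0.24)]
side case_mid [([219.0, 219.0], 0.74)]
side driver_grip [([323.0, 170.0], 0.93), ([267.0, 224.0], 0.31)]
{'t': 0.7, 'q': [-0.0, 0.238, -0.013, 1.319, -0.0, 1.571], 'joint_velocities': [0.0, -0.0, 0.001, 0.001, -0.0, -0.0], 'joint_efforts': [0.001, -53.843, 34.665, 0.002, 0.0, 0.0], 'tcp_pos': [0.525, -0.0, 0.231], 'ee_rot': [-2.221, -2.221, 0.0], 'contact_force': [0.813, -0.093, -0.09], 'wrist_torque': [0.051, -0.001, 0.008], 'grip_force': 0.0, 'gripper_width': 0.085}
```

View pics/scene0.png

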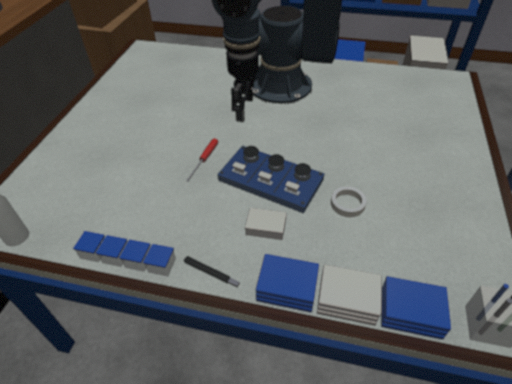

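View pics/side0.png

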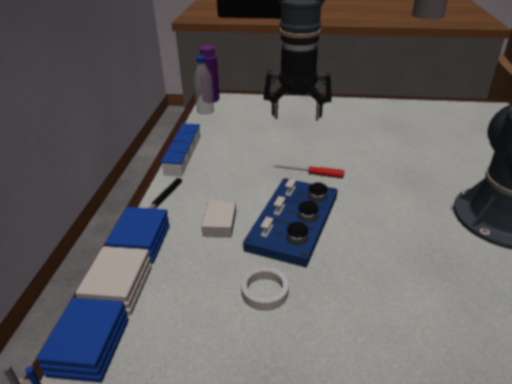

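The scene view, looking back at the robot, shows pads at about (251,153), (276,161) and (302,171), with tags at (239,167), (265,176) and (292,186). In the side view the pads are at (318,189), (308,209) and (298,230), and the tags at (291,184), (280,203) and (267,224). The robot's left station is nearest the tape in both.

```bash
cat > fit.py <<'E'
import numpy as np
from scipy.optimize import least_squares
P=np.array([[-35,85,62],[-35,0,62],[-35,-85,62],[37,85,57],[37,0,57],[37,-85,57]])/1e3
def world(p,X=P):
    c,s=np.cos(p[2]),np.sin(p[2]); return X@np.array([[c,-s,0],[s,c,0],[0,0,1]]).T+[p[0],p[1],0]
def proj(c,X):
    y=X@c["R"].T+c["t"]; u=y@c["K"].T; return u[:,:2]/u[:,2:]
def fit(obs):  # list of (cam, 6x2 with nan for missing)
    def f(p):
        e=np.concatenate([(proj(c,world(p))-np.array(u,float)).ravel() for c,u in obs]); return e[~np.isnan(e)]
    s=least_squares(f,[0.5,0,0],loss="soft_l1"); return s.x,f(s.x)
E
python3 - <<'E'
from fit import *
L=lambda n:dict(np.load(f"pics/{n}0.npz"))
a=(L("scene"),[[303,167],[277,158],[251,149],[292,185],[265,175],[239,165]])
b=(L("side"),[[298,227],[308,206],[318,186],[267,222],[280,201],[291,182]])
for o in ([a],[b],[a,b]):
    p,e=fit(o);print(p.round(4),e.round(1).tolist())
print(world(p).round(3))
E
```

```text
[ 0.5208  0.0725 -0.2763] [0.1, 0.5, -0.5, 0.2, 0.2, 0.3, 0.2, -0.3, -0.1, -0.5, 0.1, -0.0]
[ 0.5201  0.0726 -0.2637] [-0.1, 0.2, 0.8, -0.5, 0.4, 0.3, -0.0, -0.2, -0.5, -0.2, -0.4, 0.3]
[ 0.5202  0.0725 -0.2678] [0.1, 0.2, -0.6, -0.0, 0.0, 0.3, 0.4, -0.6, 0.1, -0.6, 0.1, 0.0, -0.3, 0.2, 0.7, -0.6, 0.4, 0.3, -0.2, -0.3, -0.5, -0.2, -0.3, 0.3]
[[ 0.509  0.164  0.062]
 [ 0.486  0.082  0.062]
 [ 0.464 -0.     0.062]
 [ 0.578  0.145  0.057]
 [ 0.556  0.063  0.057]
 [ 0.533 -0.019  0.057]]
```

The two views agree within a millimetre or two. I'll shut the hand, move above the left pad and check with the wrist camera.

```bash
python3 -m handwheel '[{"dx":-0.004,"dy":0.04,"dz":-0.02,"hand":1},{"dx":-0.008,"dy":0.08,"dz":-0.04,"hand":1},{"dx":-0.012,"dy":0.12,"dz":-0.06,"hand":1},{"dx":-0.016,"dy":0.164,"dz":-0.08,"hand":1},{"dx":-0.016,"dy":0.164,"dz":-0.08,"hand":1},{"dx":-0.016,"dy":0.164,"dz":-0.08,"hand":1},{"dx":-0.016,"dy":0.164,"dz":-0.08,"hand":1}]' 20
python3 - <<'E'
from rig import r
from fit import *
import cv2
p=[.5202,.0725,-.2678]
c=r.capture("wrist"); im=c["frame"][:,:,::-1].copy()
for u in proj(c,world(p)): cv2.drawMarker(im,tuple(int(round(v)) for v in u),(0,255,0),0,8) if abs(u).max()<2000 else 0
print(proj(c,world(p)).round()); cv2.imwrite("pics/w1.png",im)
np.savez("pics/w1.npz",K=c["K"],R=c["R"],t=c["t"]); print(r.get_obs()["contact_force"])
E
```

```text
[[239. -12.]
 [216.  89.]
 [198. 174.]
 [317.  14.]
 [289. 109.]
 [265. 190.]]
[-0.43105461  0.22617572  0.14001075]validation failed for argument at $[0]...
```

View pics/w1.png

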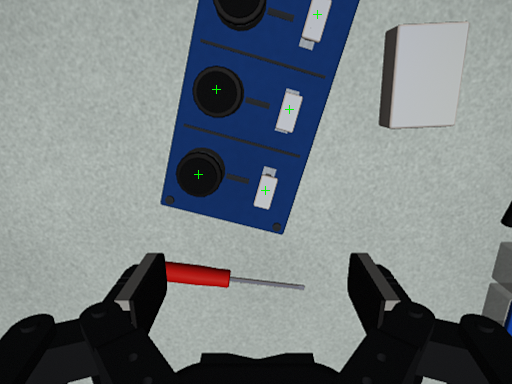

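The wrist view, still from the start pose because the move was refused, puts all the fitted markers on the pads and tag caps. For example, middle pad (217,90), right pad (199,172), and caps at (289,110) and (266,190). I'll retry the move with every key filled in.

```bash
python3 -m handwheel '[{"ax":0,"ay":0,"az":0,"dx":-0.004,"dy":0.04,"dz":-0.02,"hand":1},{"ax":0,"ay":0,"az":0,"dx":-0.008,"dy":0.08,"dz":-0.04,"hand":1},{"ax":0,"ay":0,"az":0,"dx":-0.012,"dy":0.12,"dz":-0.06,"hand":1},{"ax":0,"ay":0,"az":0,"dx":-0.016,"dy":0.164,"dz":-0.08,"hand":1},{"ax":0,"ay":0,"az":0,"dx":-0.016,"dy":0.164,"dz":-0.08,"hand":1},{"ax":0,"ay":0,"az":0,"dx":-0.016,"dy":0.164,"dz":-0.08,"hand":1},{"ax":0,"ay":0,"az":0,"dx":-0.016,"dy":0.164,"dz":-0.08,"hand":1}]' 20
```

```text
t: 1.45
tcp_pos: [0.5093, 0.1635, 0.1517]
ee_rot: [2.221, 2.221, 0.0]
contact_force: [0.2, -1.3, 0.6]
gripper_width: -0.0
grip_force: 0.0
```

```bash
python3 -m handwheel '[{"ax":0,"ay":0,"az":0,"dx":0,"dy":0,"dz":-0.04,"hand":1},{"ax":0,"ay":0,"az":0,"dx":0,"dy":0,"dz":-0.079,"hand":1},{"ax":0,"ay":0,"az":0,"dx":0,"dy":0,"dz":-0.079,"hand":1},{"ax":0,"ay":0,"az":0,"dx":0,"dy":0,"dz":-0.079,"hand":1}]'
python3 - <<'E'
from rig import r
import cv2
from fit import *
print(r.get_obs()["tcp_pos"],r.get_obs()["contact_force"])
c=r.capture("wrist"); im=c["frame"][:,:,::-1].copy()
for u in proj(c,world([.5202,.0725,-.2678])):
  if abs(u).max()<1000: cv2.drawMarker(im,tuple(int(round(v)) for v in u),(0,255,0),0,8)
cv2.imwrite("pics/w2.png",im)
print(r.get_obs()["contact_force"])
E
```

```text
t: 1.85
tcp_pos: [0.5092, 0.163, 0.0731]
ee_rot: [-2.223, -2.219, 0.001]
contact_force: [0.2, 0.2, 0.7]
gripper_width: 0.0001
grip_force: 0.0
[0.50923057 0.16302091 0.07314154] [0.22575879 0.17085034 0.67430744]
[-0.21253555  0.02893141  0.75087679]
```

View pics/w2.png

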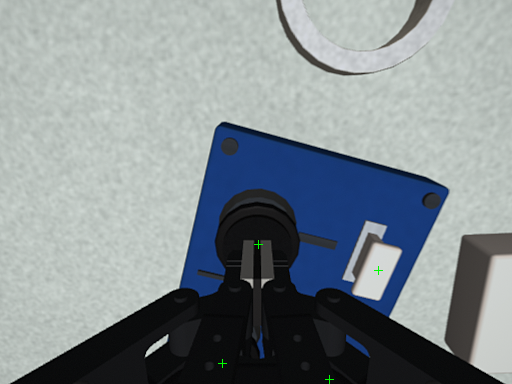

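The shut fingertips (257,243) are over the left pad, and the marker at (378,270) sits on the centre of its tag cap, so the fit holds. Pressing the left pad now.

```bash
python3 -m handwheel '[{"ax":0,"ay":0,"az":0,"dx":0,"dy":0,"dz":-0.012,"hand":1},{"ax":0,"ay":0,"az":0,"dx":0,"dy":0,"dz":-0.017,"hand":1},{"ax":0,"ay":0,"az":0,"dx":0,"dy":0,"dz":-0.017,"hand":1},{"ax":0,"ay":0,"az":0,"dx":0,"dy":0,"dz":-0.017,"hand":1},{"ax":0,"ay":0,"az":0,"dx":0,"dy":0,"dz":-0.017,"hand":1}]'
```

```text
t: 2.4
tcp_pos: [0.5106, 0.1643, 0.0566]
ee_rot: [2.22, 2.22, 0.004]
contact_force: [2.8, -1.0, 6.5]
gripper_width: -0.0003
grip_force: 3.5
```

```bash
python3 -m handwheel '[{"ax":0,"ay":0,"az":0,"dx":0,"dy":0,"dz":-0.0008,"hand":1},{"ax":0,"ay":0,"az":0,"dx":0,"dy":0,"dz":-0.0008,"hand":1},{"ax":0,"ay":0,"az":0,"dx":0,"dy":0,"dz":-0.0008,"hand":1}]'
python3 -m handwheel '[{"ax":0,"ay":0,"az":0,"dx":0,"dy":0,"dz":0.01,"hand":1},{"ax":0,"ay":0,"az":0,"dx":0,"dy":0,"dz":0.03,"hand":1},{"ax":0,"ay":0,"az":0,"dx":0,"dy":0,"dz":0.03,"hand":1}]'
```

```text
t: 2.7
tcp_pos: [0.5107, 0.1643, 0.0558]
ee_rot: [2.22, 2.22, 0.005]
contact_force: [2.2, -1.1, 8.6]
gripper_width: 0.0002
grip_force: 3.9
t: 3.0
tcp_pos: [0.5099, 0.1644, 0.0869]
ee_rot: [2.221, 2.221, 0.004]
contact_force: [0.3, 0.8, -0.3]
gripper_width: 0.0001
grip_force: 0.0
```

Left pushes back with about 7.5–8 N, so it is a stiff one. Middle next.

```bash
python3 -m handwheel '[{"ax":0,"ay":0,"az":0,"dx":-0.012,"dy":-0.041,"dz":0,"hand":1},{"ax":0,"ay":0,"az":0,"dx":-0.023,"dy":-0.082,"dz":0,"hand":1},{"ax":0,"ay":0,"az":0,"dx":-0.023,"dy":-0.082,"dz":-0.008,"hand":1},{"ax":0,"ay":0,"az":0,"dx":-0.023,"dy":-0.082,"dz":-0.015,"hand":1},{"ax":0,"ay":0,"az":0,"dx":-0.023,"dy":-0.082,"dz":-0.015,"hand":1},{"ax":0,"ay":0,"az":0,"dx":-0.023,"dy":-0.082,"dz":-0.015,"hand":1}]'
python3 -m handwheel '[{"ax":0,"ay":0,"az":0,"dx":0,"dy":0,"dz":-0.01,"hand":1},{"ax":0,"ay":0,"az":0,"dx":0,"dy":0,"dz":-0.0145,"hand":1},{"ax":0,"ay":0,"az":0,"dx":0,"dy":0,"dz":-0.0145,"hand":1},{"ax":0,"ay":0,"az":0,"dx":0,"dy":0,"dz":-0.0145,"hand":1},{"ax":0,"ay":0,"az":0,"dx":0,"dy":0,"dz":-0.0145,"hand":1},{"ax":0,"ay":0,"az":0,"dx":0,"dy":0,"dz":-0.0145,"hand":1}]'
```

```text
t: 3.6
tcp_pos: [0.486, 0.0828, 0.0691]
ee_rot: [-2.22, -2.222, 0.001]
contact_force: [-0.4, -0.1, -0.4]
gripper_width: 0.0
grip_force: 0.0
t: 4.2
tcp_pos: [0.4867, 0.0827, 0.0554]
ee_rot: [2.221, 2.222, 0.003]
contact_force: [0.8, 2.9, 4.7]
gripper_width: 0.0001
grip_force: 2.5
```

Middle gives about 4.7–5 N. Lift and press the right pad at (0.464, 0.000).

```bash
python3 -m handwheel '[{"ax":0,"ay":0,"az":0,"dx":0,"dy":0,"dz":0.01,"hand":1},{"ax":0,"ay":0,"az":0,"dx":0,"dy":0,"dz":0.03,"hand":1},{"ax":0,"ay":0,"az":0,"dx":0,"dy":0,"dz":0.03,"hand":1}]'
python3 -m handwheel '[{"ax":0,"ay":0,"az":0,"dx":-0.011,"dy":-0.041,"dz":0,"hand":1},{"ax":0,"ay":0,"az":0,"dx":-0.022,"dy":-0.082,"dz":0,"hand":1},{"ax":0,"ay":0,"az":0,"dx":-0.022,"dy":-0.082,"dz":-0.008,"hand":1},{"ax":0,"ay":0,"az":0,"dx":-0.022,"dy":-0.082,"dz":-0.015,"hand":1},{"ax":0,"ay":0,"az":0,"dx":-0.022,"dy":-0.082,"dz":-0.015,"hand":1},{"ax":0,"ay":0,"az":0,"dx":-0.022,"dy":-0.082,"dz":-0.015,"hand":1}]'
python3 -m handwheel '[{"ax":0,"ay":0,"az":0,"dx":0,"dy":0,"dz":-0.01,"hand":1},{"ax":0,"ay":0,"az":0,"dx":0,"dy":0,"dz":-0.0145,"hand":1},{"ax":0,"ay":0,"az":0,"dx":0,"dy":0,"dz":-0.0145,"hand":1},{"ax":0,"ay":0,"az":0,"dx":0,"dy":0,"dz":-0.0145,"hand":1},{"ax":0,"ay":0,"az":0,"dx":0,"dy":0,"dz":-0.0145,"hand":1},{"ax":0,"ay":0,"az":0,"dx":0,"dy":0,"dz":-0.0145,"hand":1}]'
```

```text
t: 4.5
tcp_pos: [0.4866, 0.082, 0.087]
ee_rot: [2.22, 2.22, 0.002]
contact_force: [0.8, 0.9, -0.8]
gripper_width: -0.0001
grip_force: 0.0
t: 5.1
tcp_pos: [0.4639, 0.0008, 0.0696]
ee_rot: [-2.22, -2.222, 0.001]
contact_force: [-0.3, 0.6, 0.0]
gripper_width: -0.0003
grip_force: 0.0
t: 5.7
tcp_pos: [0.464, 0.0001, 0.0557]
ee_rot: [-2.221, -2.222, -0.0]
contact_force: [0.2, -0.2, 2.0]
gripper_width: 0.0001
grip_force: 1.1
```

Right gives about 2.0 N, against 4.7 and 8, so it is the softest. Lift and move above the right tag at (0.533, −0.019).

```bash
python3 -m handwheel '[{"ax":0,"ay":0,"az":0,"dx":0,"dy":0,"dz":0.01,"hand":1},{"ax":0,"ay":0,"az":0,"dx":0,"dy":0,"dz":0.03,"hand":1},{"ax":0,"ay":0,"az":0,"dx":0,"dy":0,"dz":0.03,"hand":1},{"ax":0,"ay":0,"az":0,"dx":0.035,"dy":-0.01,"dz":0.03,"hand":1},{"ax":0,"ay":0,"az":0,"dx":0.069,"dy":-0.019,"dz":0.025,"hand":1},{"ax":0,"ay":0,"az":0,"dx":0.069,"dy":-0.019,"dz":0.015,"hand":1},{"ax":0,"ay":0,"az":0,"dx":0.069,"dy":-0.019,"dz":0.015,"hand":1},{"ax":0,"ay":0,"az":0,"dx":0.069,"dy":-0.019,"dz":0.015,"hand":1}]'
python3 - <<'E'
from rig import r
import cv2
from fit import *
c=r.capture("wrist"); im=c["frame"][:,:,::-1].copy()
for u in proj(c,world([.5202,.0725,-.2678])):
  if abs(u).max()<1000: cv2.drawMarker(im,tuple(int(round(v)) for v in u),(0,255,0),0,8)
cv2.imwrite("pics/w3.png",im)
E
```

```text
t: 6.5
tcp_pos: [0.5315, -0.019, 0.07]
ee_rot: [-2.22, -2.22, 0.003]
contact_force: [0.4, 0.7, -0.5]
gripper_width: -0.0001
grip_force: 0.0
```

View pics/w3.png

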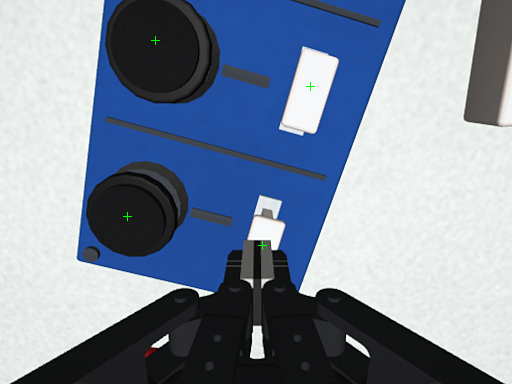

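The fingertips (258,243) are over the right tag's cap at (264,243), clear of the pad at (130,212). Pressing down.

```bash
python3 -m handwheel '[{"ax":0,"ay":0,"az":0,"dx":0.001,"dy":0,"dz":-0.01,"hand":1},{"ax":0,"ay":0,"az":0,"dx":0.001,"dy":0,"dz":-0.016,"hand":1},{"ax":0,"ay":0,"az":0,"dx":0.001,"dy":0,"dz":-0.022,"hand":1},{"ax":0,"ay":0,"az":0,"dx":0.001,"dy":0,"dz":-0.028,"hand":1},{"ax":0,"ay":0,"az":0,"dx":0.001,"dy":0,"dz":-0.029,"hand":1},{"ax":0,"ay":0,"az":0,"dx":0.001,"dy":0,"dz":-0.029,"hand":1},{"ax":0,"ay":0,"az":0,"dx":0.001,"dy":0,"dz":-0.029,"hand":1}]'
```

```text
t: 7.25
tcp_pos: [0.534, -0.0189, 0.0429]
ee_rot: [2.221, 2.221, 0.002]
contact_force: [-5.1, 0.4, 22.8]
gripper_width: 0.0
grip_force: 11.1
```

At the stop: z 42.9 mm with 23 N. Lift straight up and check.

```bash
python3 -m handwheel '[{"ax":0,"ay":0,"az":0,"dx":0,"dy":0,"dz":0.015,"hand":1},{"ax":0,"ay":0,"az":0,"dx":0,"dy":0,"dz":0.05,"hand":1},{"ax":0,"ay":0,"az":0,"dx":0,"dy":0,"dz":0.1,"hand":1},{"ax":0,"ay":0,"az":0,"dx":-0.03,"dy":0,"dz":0.15,"hand":1},{"ax":0,"ay":0,"az":0,"dx":-0.08,"dy":0,"dz":0.18,"hand":1},{"ax":0,"ay":0,"az":0,"dx":-0.12,"dy":0,"dz":0.18,"hand":1},{"ax":0,"ay":0,"az":0,"dx":-0.12,"dy":0,"dz":0.18,"hand":1},{"ax":0,"ay":0,"az":0,"dx":-0.12,"dy":0,"dz":0.18,"hand":1}]'
python3 - <<'E'
from rig import r
import cv2,numpy as np
a=r.capture("scene")["frame"][130:220,200:380,::-1];b=r.capture("side")["frame"][150:270,230:350,::-1]
f=lambda i:cv2.resize(i,(400,400*i.shape[0]//i.shape[1]),interpolation=3)
a,b=f(a),f(b); a=np.vstack([a,np.zeros((len(b)-len(a),400,3),np.uint8)])
cv2.imwrite("pics/end.png",np.hstack([a,b]))
E
```

```text
t: 8.05
tcp_pos: [0.4133, -0.019, 0.2218]
ee_rot: [2.221, 2.221, 0.001]
contact_force: [0.8, 0.0, -1.0]
gripper_width: -0.0001
grip_force: 0.0
```

View pics/end.png

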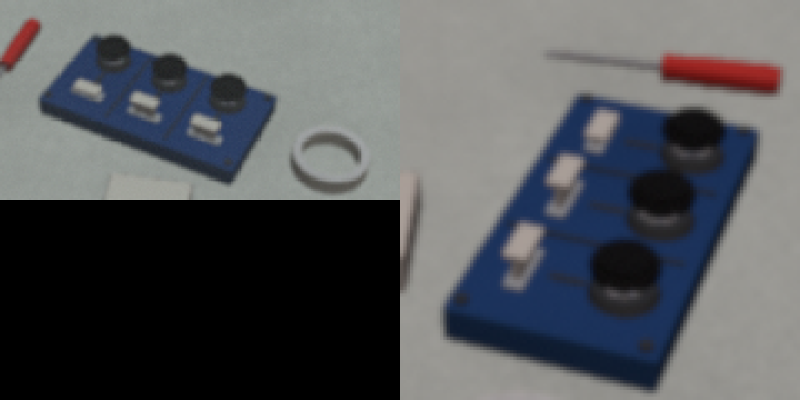

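The right tag (crop 88,88 / 600,130) is visibly lower than the other two, which are still up. All the pads have come back up, and the screwdriver, tape and case show no sign of having moved.

```bash
python3 -c "
from rig import r
print(r.sign_off())"
```

```text
the job is handed in; nothing more can be done
None
```

I pressed the pads left (about 8 N), middle (about 4.7 N), then right (about 2 N, the softest), pushed the right tag down to its stop, left the other two tags up, and handed the job in at about 8 s.

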